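# Bolt the battery cover of an alarm control panel

## Task

Bolt the battery cover of the alarm control panel: with the fingertips, push the slotted disc round by one of its posts until its slot is in line with the flat steel bar, then push the bar by its upright tab through the slot and fully home in the keeper on the other side. Nothing is to be picked up; leave the loose things around and on the panel where they are, and finish with the hand clear.

Things in the scene. Friction and masses are not known exactly. Their poses are not given: they have to be found in the camera images.
- panel: Alarm control panel, a fixed off-white plastic enclosure lying flat, 240 (its x) x 340 (y) x 50 mm. The +x half is open and shows a circuit board with green terminals; the -x half is closed by the battery cover (flat top at z = 50 mm), which carries the lock along the line x = -60 mm: bar, guide, disc (axis at y = +50 mm), keeper. Origin: centre of the underside; z up, y along the bar.
- guide (a point): Middle of the top of the aluminium guide that the bar slides in, before the disc: 34 mm wide, spanning y = -22 to +4 mm of the panel, top 70 mm above the table. Axes as the panel's.
- keeper (a point): Middle of the top of the keeper, a like aluminium block beyond the disc with a hole for the bar, spanning y = +96 to +118 mm of the panel, top 70 mm above the table. Axes as the panel's.
- lock_disc (a joint): Turn of the disc (rad), counter-clockwise from above positive. Slot in line with the bar at 0 and equally at 3.142; travel -0.35 to 3.49. Starts out of line, between 0.6 and 2.54; turns either way with an even friction of 0.07 N m (2 to 3 N at a post), no spring or click; stays where it is left. The bar enters within about 0.15 rad of the line; its tapered nose then centres the disc.
- disc_slot (a point): On the disc's axis at the top face of the disc (66 mm above the table). The steel disc is 80 mm across, lies flat on the cover and has a straight slot 20 mm wide right across it, open at both ends, with a dark floor. Axes turn with the disc: y runs along the slot, x across it, z up.
- post_a (a point): Centre of the top of one of the two like upright round steel posts on the disc, 12 mm in diameter and 28 mm high (from z = 66 to 94 mm above the table), 30 mm from the disc's axis, at the disc's +x, square to the slot. Made to be pushed sideways.
- post_b (a point): The same point of the other post, opposite, at the disc's -x.
- lock_bar (a joint): Travel of the bar (m) along the panel's +y, towards the disc: 0 drawn fully back (where it starts, within 6 mm), 0.112 fully home at its end stop, its nose through the disc and 16 mm into the keeper. It slides with about 2.5 N of friction and stays where it is left.
- bar_tab (a point): Middle of the back face (panel's -y side) of the bar's push tab, 85 mm above the table. The tab is an upright steel plate at the bar's rear end, 36 mm wide (panel x), 10 mm thick (panel y), from z = 55 to 97 mm above the table; nothing stands behind it, where the cover's top is at z = 50 mm. Axes as the panel's. Push it along the panel's +y.
- bar_nose (a point): The bar's front end, at mid height. The bar is 12 mm wide, 9 mm high (z = 55 to 64 mm above the table), 134 mm from tab to nose, the last 12 mm tapering to 6 mm wide.
- screwdriver: Loose screwdriver, 190 mm long, lying on the table along the panel's -x side. Origin: under its middle. To be left alone.
- call_point: Loose yellow plastic call-point housing, an open square 86 x 86 x 34 mm box on the table at the panel's +y side. Origin: centre of its underside. To be left alone.
- mouse: Loose black computer mouse, 110 x 62 x 34 mm, on the table at the panel's -y side. Origin: centre of its underside. To be left alone.
- terminal_plug: Loose green terminal plug, 16 x 40 x 16 mm, lying on the battery cover beyond the keeper (its top at z = 66 mm). Origin: centre of its underside. To be left alone.

How it is judged (in metres and radians):
On the way, in this order (a step that is already met when the one before it is completed fails the run):
1. the disc's slot is in line with the bar (within 0.25 rad) while the bar is still drawn back (angle between the y axis of disc_slot and the y axis of panel, either way round below 0.25 rad and value of joint lock_bar below 0.02 m), for 0.1 s.
2. the bar is through the disc and in the keeper (value of joint lock_bar above 0.106 m), for 0.1 s.
At the end, for the whole second after the job is handed in: The bar is home to within 6 mm of its stop, through the disc's slot (slot within 0.2 rad of the bar's line) and in the keeper, at rest; the four loose things are within 30 mm of where they were (value of joint lock_bar above 0.106 m and angle between the y axis of disc_slot and the y axis of panel, either way round below 0.2 rad and velocity of joint lock_bar between -0.01 and 0.01 m/s and distance of each of screwdriver, call_point, mouse, terminal_plug from where it was at the start of the episode below 0.03 m); the robot touches nothing.
It fails at once if the screwdriver is lifted, carried or shoved more than 30 mm (distance of screwdriver from where it was at the start of the episode above 0.03 m).
It fails at once if the call-point housing is lifted, carried or shoved more than 30 mm (distance of call_point from where it was at the start of the episode above 0.03 m).
It fails at once if the computer mouse is lifted, carried or shoved more than 30 mm (distance of mouse from where it was at the start of the episode above 0.03 m).
It fails at once if the terminal plug is lifted, carried or shoved more than 30 mm (distance of terminal_plug from where it was at the start of the episode above 0.03 m).
It also fails if it takes over 58 s, if anything falls off the work surface, if the arm or the gripper's body presses on something with over 40 N, if the wrist force passes 120 N, or if a joint passes its speed limit or range.

## Robot

A 6-joint arm with a two-finger parallel gripper is mounted at the origin on the work surface. World frame = base frame: x ahead of the robot, y to its left, z up, the work surface at z = 0. Lengths are in mm, angles in rad, forces in N, time in s.
With the tool pointing down it reaches from about 350 to 725 mm from the base axis. Payload 4.3 kg.
Tool frame: the origin (TCP) lies midway between the tips of the shut fingers; the grasp point (between the pads) lies grip_point_offset behind it (grip_point_offset is the distance from the TCP to the grasp point, in mm); z points along the fingers, y is the direction in which the jaws open and shut (so a half turn about z gives the same grasp; the last joint's range is limited). The gripper opens to 85 mm and grips with 20 to 120 N. Pads are 22 mm wide; open, the fingers measure 114 mm over their backs; the gripper's body (76 mm by 85 mm) begins 54 mm behind the grasp point. The pads swing forward as they close: fully open they stand 13 mm farther back than shut.
Start: joints at [-1.232, 0.377, 0.081, 1.274, 0, 1.46], TCP at [249.501, -518.093, 194.929] pointing down, gripper open.
Joint ranges: [-2.72, 2.72], [-0.84, 1.66], [-1.02, 1.22], [-1.77, 2.12], [-1.37, 1.28], [-3.14, 3.14]. Speed limits (rad/s): [2.57, 2.57, 3.14, 3.14, 3.14, 3.14].

## Interface

Orientations are given as a rotation vector (axis times angle).
In Python, from cell import read_state, capture, camera_model, job_done, silhouettes, grip_point_offset gives the robot as it stands. The module is installed in compiled form; this text tells all that it offers.
- The arm moves only by the shell command python3 -m crank 'ROWS' [OPENING] [FORCE]. ROWS is text: rows parted by semicolons, each of 4 numbers parted by spaces: the shift along the tool's x, y, z in cm, then the turn about the tool's z in rad. A call has exactly 10 rows; each row is the pose to reach, as a shift and turn from the pose commanded when the call began, along the tool's axes at that moment; what a row does not reach only later rows make up. A row lasts 1/8 s, in which the tool goes at most 62.5 mm and 10.7 degrees, less where a joint would pass 70% of its speed; a pose out of reach is approached as far as the arm can. A call with a gripper value outside its range is refused whole. OPENING is the opening, from 0 (shut) to 1 (fully open), set as the call begins (- or left out, the last holds). The fingers move at their own pace and stop on an object; FORCE is the grip in N (left out, the last holds). Time passes only in rows, so rows that repeat a pose let the fingers close, or fill a call up. It gives the time, the measured TCP pose, the force and the opening at its end, in the units of the state.
- read_state(): the state, without advancing time (a new reading comes with each control period).
- capture(name): name is "scene" or "top" or "wrist"; returns (picture, depth): 384x512x3 uint8, red, green, blue; 384x512 float32, mm along the optical axis (not along the pixel's ray), 0 where there is no reading.
- camera_model(name): a dict with "camera_matrix" (3x3 intrinsics, pixels), "dist_coeffs" ([k1, k2, p1, p2, k3] as OpenCV has them; the pictures are not rectified), "R" (3x3) and "t" (3): a world point X has camera coordinates R X + t; the wrist camera has in their place "mount" (4x4, takes a point from camera to tool coordinates, whose origin is the TCP and whose axes are the flange's). Camera axes: x right, y down, z forward; pixel columns grow to the right and rows downward; lengths in mm; the calibration is good to about 2 mm. A picture is of the moment at which its call begins: read the wrist's pose just before it. camera_model takes no time and is no camera call.
- job_done(): hands the job in, once; it reports no verdict.
Trained networks look in the newest picture that a camera, given by its name, has taken for a name from the list of things; names that differ only in an ending like _2 or _b are one class to them, and where a whole thing is asked for, a point or a joint stands for the part that bears it (a point fixed in the world has none). Each returns a list of dicts, best first, with "p" (0 to 1); they miss things now and then, are a little off and sometimes report something else, mostly with a low value. They report only what shows in the picture. A call takes as long as a camera call.
- silhouettes(name, camera): "pixels" (384x512 bool, what is visible of it) and "xy" ([column, row] in pixels, amid what is visible of it).
The state is a dict: "time_s": time; "joints": joint angles; "dq": joint speeds; "joint_torque": joint torques, N m; "ee_pos": TCP position; "tool_rot": TCP orientation; "contact_force": force on the tool from outside, world axes, zero at the start; "torque": the same for the moment, N m; "grip_width": finger opening in mm.
Only numpy, scipy, OpenCV 4.12 (cv2) and the standard library are available. Lean on these libraries where they do the work, as an engineer would, in place of code of your own. Each camera call takes 0.05 s, during which the arm holds its last target. There are 200 camera calls.

## Working session

There is one attempt and no reset: what is moved stays moved. The work goes in short steps, Python scripts to look and compute and a shell command to move; the robot and the scene stay as the last step left them, time stands still between calls to the robot, and variables do not carry over. Pictures are saved under pics/ and viewed, about 8 in all and at most 12, crops included, and the job is handed in when it is done.

```bash
mkdir -p pics; cat > h.py <<'E'
import numpy as np,cv2
from cell import *
from scipy.spatial.transform import Rotation as Ro
def cam(n,st=None):
    m=camera_model(n);K=np.array(m["camera_matrix"]);d=np.array(m["dist_coeffs"])
    if "R" in m: R=np.array(m["R"]);t=np.array(m["t"])
    else:
        T=np.eye(4);T[:3,:3]=Ro.from_rotvec(st["tool_rot"]).as_matrix();T[:3,3]=st["ee_pos"]
        W=np.linalg.inv(T@np.array(m["mount"]));R=W[:3,:3];t=W[:3,3]
    return K,d,R,np.ravel(t)
def unproj(c,uv,dep=None,z=None):
    K,d,R,t=c;uv=np.array(uv,float).reshape(-1,1,2)
    r=cv2.undistortPoints(uv,K,d).reshape(-1,2);r=np.c_[r,np.ones(len(r))]
    if dep is not None: return (r*np.ravel(dep)[:,None]-t)@R
    o=-R.T@t;w=r@R;return o+w*((z-o[2])/w[:,2])[:,None]
def proj(c,X):
    K,d,R,t=c;return cv2.projectPoints(np.array(X,float).reshape(-1,1,3),cv2.Rodrigues(R)[0],t,K,d)[0].reshape(-1,2)
E
python3 - <<'E'
from h import *
st=read_state();print(st["ee_pos"],st["tool_rot"],grip_point_offset,st["time_s"])
print(Ro.from_rotvec(st["tool_rot"]).as_matrix().round(3))
ims=[]
for n in ["top","scene"]:
    im,dp=capture(n);c=cam(n);np.savez(n,im=im,dp=dp)
    cv2.imwrite(f"pics/{n}.png",cv2.resize(im[:,:,::-1],(800,600)))
    for k in ["panel","lock_disc","post_a","lock_bar","bar_tab","screwdriver","call_point","mouse","terminal_plug"]:
        for s in silhouettes(k,n)[:2]:
            p=s["pixels"]&(dp>0);v,u=np.nonzero(p)
            if len(u)<5: continue
            X=unproj(c,np.c_[u,v],dp[v,u]);print(n,k,round(s["p"],2),np.round(s["xy"]),len(u),np.median(X,0).round(),"lo",np.percentile(X,3,0).round(),"hi",np.percentile(X,97,0).round())
E
```

```text
[ 249.23164549 -517.3440246   193.94084495] [-3.06078875e+00 -6.98586152e-01  3.54327911e-04] 18.700000000000003 0.0
[[ 0.901  0.434 -0.001]
 [ 0.434 -0.901  0.002]
 [ 0.    -0.002 -1.   ]]
top panel 0.62 [288. 170.] 12488 [639.  23.  47.] lo [ 504. -139.    3.] hi [786. 188.  69.]
top panel 0.24 [255. 178.] 828 [609.  95.  65.] lo [574.  59.  50.] hi [644. 128.  94.]
top lock_disc 0.93 [254. 182.] 867 [608.  94.  65.] lo [574.  59.  49.] hi [646. 130.  93.]
top post_a 0.88 [257. 179.] 840 [608.  94.  65.] lo [574.  60.  50.] hi [645. 129.  94.]
top lock_bar 0.73 [310. 204.] 316 [553. -40.  65.] lo [523. -83.  58.] hi [581.  22. 100.]
top bar_tab 0.87 [306. 205.] 367 [555. -37.  65.] lo [523. -82.  50.] hi [582.  23. 100.]
top bar_tab 0.49 [256. 181.] 803 [608.  94.  65.] lo [574.  60.  50.] hi [643. 127.  94.]
top screwdriver 0.61 [286. 243.] 368 [453.  15.  23.] lo [430. -26.  15.] hi [499. 112.  30.]
top screwdriver 0.17 [256. 178.] 789 [608.  95.  65.] lo [574.  61.  50.] hi [643. 127.  94.]
top call_point 0.88 [185. 130.] 1180 [742. 283.  15.] lo [695. 237.   5.] hi [780. 324.  
[... 647 characters left out ...]
 61.  51.] hi [647. 130.  93.]
scene lock_bar 0.97 [203. 165.] 422 [550. -65.  64.] lo [525. -83.  56.] hi [578.  15.  97.]
scene bar_tab 0.94 [202. 171.] 486 [550. -64.  64.] lo [524. -84.  50.] hi [578.  16.  97.]
scene screwdriver 0.91 [243. 166.] 258 [458.  19.  22.] lo [434. -24.  13.] hi [488.  84.  27.]
scene screwdriver 0.54 [203. 171.] 442 [550. -64.  64.] lo [525. -82.  55.] hi [578.  17.  97.]
scene call_point 0.87 [352. 264.] 2301 [738. 283.  19.] lo [696. 239.   1.] hi [788. 325.  36.]
scene mouse 0.57 [149. 172.] 729 [ 534. -200.   25.] lo [ 484. -234.    2.] hi [ 562. -175.   35.]
scene terminal_plug 0.77 [295. 220.] 212 [683. 174.  64.] lo [668. 156.  51.] hi [694. 192.  67.]
```

View pics/top.png

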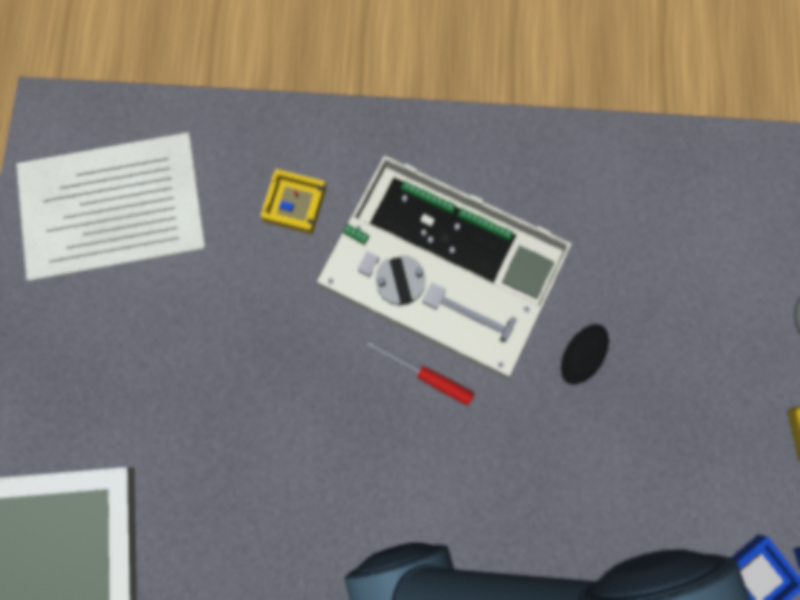

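View pics/scene.png

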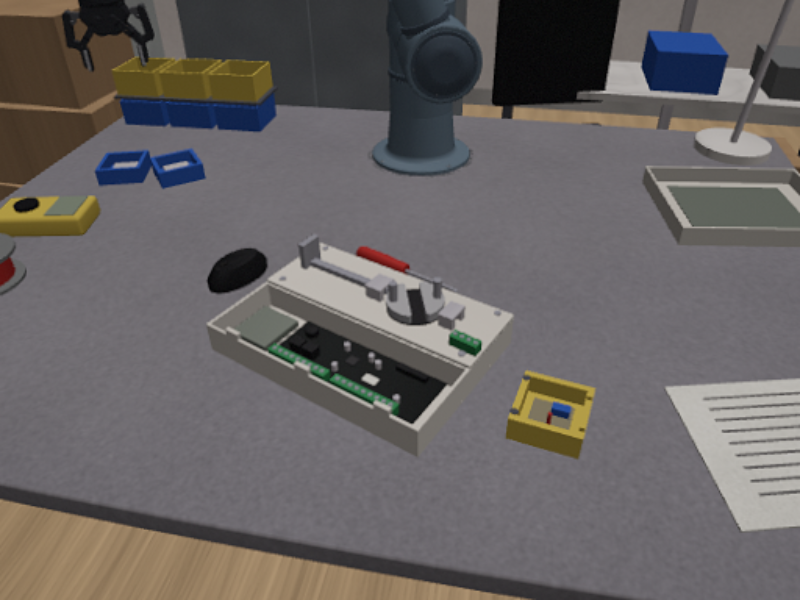

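The top view shows the panel with its y axis running to the upper left. The disc is at (400,280), the tab at (508,330), the keeper at (368,263) and the plug at (356,234). The slot is about 0.8 rad out of line. Next I'll refine the lock geometry from the depth data.

```bash
python3 - <<'E'
from h import *
for n in ["top","scene"]:
    f=np.load(n+".npz");im,dp=f["im"],f["dp"];c=cam(n)
    v,u=np.nonzero(dp>0);X=unproj(c,np.c_[u,v],dp[v,u])
    near=(np.abs(X[:,0]-600)<110)&(np.abs(X[:,1]-50)<160)
    # cover plane pts & high pts
    for nm,c0,r in [("disc",(609,95),45),("tab",(530,-75),40)]:
        m=near&(np.hypot(X[:,0]-c0[0],X[:,1]-c0[1])<r)&(X[:,2]>78)
        P=X[m]; mask=np.zeros(dp.shape,np.uint8);mask[v[m],u[m]]=1
        k,l=cv2.connectedComponents(mask)
        for i in range(1,k):
            q=X[m][l[v[m],u[m]]==i]
            if len(q)>3: print(n,nm,len(q),q.mean(0).round(1),q.min(0).round(),q.max(0).round())
    m=near&(np.hypot(X[:,0]-609,X[:,1]-95)<48)&(np.abs(X[:,2]-65.5)<4);
    (cx,cy),r=cv2.minEnclosingCircle(X[m][:,:2].astype(np.float32));print("disc top",cx,cy,r,X[m].mean(0).round(1))
    m=near&(np.abs(X[:,2]-70)<2.5);mask=np.zeros(dp.shape,np.uint8);mask[v[m],u[m]]=1
    k,l=cv2.connectedComponents(mask)
    for i in range(1,k):
        q=X[m][l[v[m],u[m]]==i]
        if len(q)>12: print("blk",len(q),q.mean(0).round(1))
    # panel: rect of points z in 40..55
    m=(np.abs(X[:,0]-650)<220)&(np.abs(X[:,1]-30)<220)&(np.abs(X[:,2]-49)<6)
    print("rect",cv2.minAreaRect(X[m][:,:2].astype(np.float32)))
f=np.load("top.npz");cv2.imwrite("pics/crop.png",cv2.resize(f["im"][130:250,200:360,::-1],(800,600),interpolation=cv2.INTER_CUBIC))
E
```

```text
top disc 25 [618.   65.6  92.5] [613.  60.  79.] [625.  70. 104.]
top disc 25 [599.9 122.3  92.8] [595. 117.  80.] [607. 127.  99.]
top tab 73 [537.3 -76.3  96.3] [521. -87.  79.] [555. -66. 103.]
disc top 612.1917114257812 97.52497100830078 43.878684997558594 [609.   94.2  66. ]
blk 16 [676.2 163.8  69.3]
blk 86 [630.9 146.7  70.1]
blk 14 [628.1 123.1  68.9]
blk 14 [624.   82.2  69.2]
blk 17 [611.   65.3  69.3]
blk 104 [587.3  39.7  70. ]
blk 24 [586.5 119.   68.8]
rect ((645.4237060546875, 25.139419555664062), (341.07391357421875, 240.22195434570312), 67.06119537353516)
scene disc 50 [601.7 125.3  88.1] [596. 120.  79.] [607. 131.  95.]
scene disc 49 [619.6  67.8  88.2] [610.  61.  78.] [624.  73.  95.]
scene tab 126 [539.5 -73.6  90. ] [519. -86.  78.] [555. -64.  98.]
disc top 608.8361206054688 95.15323638916016 47.826358795166016 [612.6  96.6  65.5]
blk 24 [540.  -72.8  69.6]
blk 119 [586.3  41.1  69.4]
blk 122 [631.  148.8  69.5]
rect ((643.0646362304688, 26.627151489257812), (342.2202453613281, 242.1312713623047), 66.97113800048828)
```

View pics/crop.png

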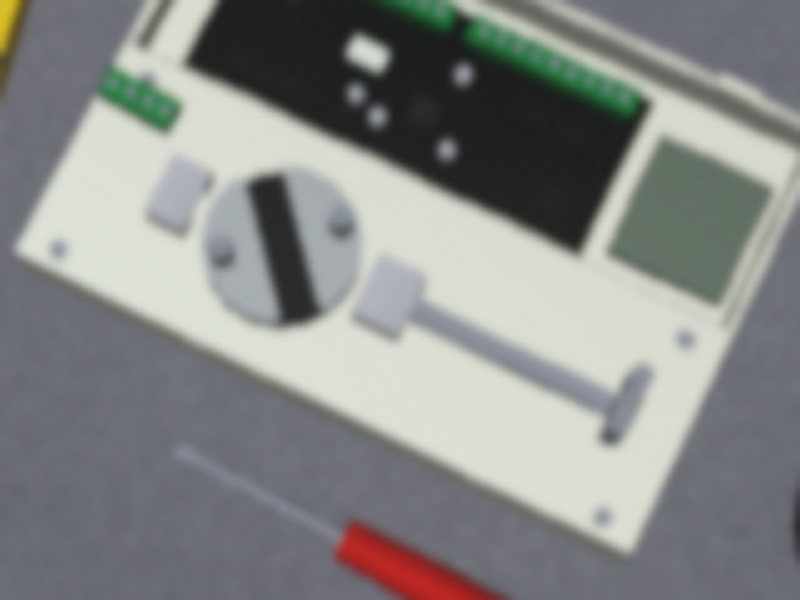

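The geometry agrees with the data given:
- **Disc axis:** about (609, 95).
- **Bar line:** 67° in the world frame.
- **Slot:** at 17.5°, so the disc needs about +0.86 rad CCW.

I'll push the guide-side post along the panel's +y with shut fingers. The flat pushing face gives the stop position.

```bash
python3 -m crank '5 -3 0 0; 10.5 -6.3 0 0.02; 16 -9.6 0 0.03; 21.5 -12.9 0 0.047; 27 -16.2 0.5 0.047; 32.5 -19.5 1 0.047; 38 -22.8 1.5 0.047; 43.5 -26.1 2 0.047; 48 -28.8 2 0.047; 50.7 -30.4 2 0.047' 0 20
cat > to.py <<'E'
# shift (tool axes, cm) from the measured pose to the panel-frame point relative to the disc axis
import sys
from h import *
C=np.array([608.8,95.3]);a=np.radians(67.0);Y=np.array([np.cos(a),np.sin(a)]);X=np.array([Y[1],-Y[0]])
def to(px,py,z):
    s=read_state();R=Ro.from_rotvec(s["tool_rot"]).as_matrix();p=np.array(s["ee_pos"])
    d=p[:2]-C;ty=R[:,1]
    print("t",s["time_s"],"rel",(d@X).round(1),(d@Y).round(1),"z",p[2].round(1),"turn",round(float(np.angle(np.exp(1j*(np.arctan2(ty[1],ty[0])-np.arctan2(-Y[1],-Y[0]))))),3),"F",np.round(s["contact_force"],1),"grip",s["grip_width"])
    w=np.r_[C+px*X+py*Y,z]-p;print("shift cm",(R.T@w/10).round(2))
if __name__=="__main__": to(*map(float,sys.argv[1:]))
E
python3 to.py 27 -58 150
```

```text
time_s: 2.25
ee_pos: [575.6, -21.4, 174.7]
tool_rot: [-3.077, -0.631, -0.001]
contact_force: [-0.9, -0.1, 1.1]
grip_width: -0.4
t 2.25 rel 15.0 -120.4 z 174.7 turn 0.806 F [-0.9 -0.1  1.1] grip -0.38564812418796485
shift cm [ 5.33 -3.45  2.47]
```

```bash
python3 -c "
from cell import *;print(read_state()['joints'])"; python3 -m crank '0 0 0 0.1; 0 0 0 0.2; 0 0 0 0.3; 0 0 0 0.4; 0 0 0 0.5; 0 0 0 0.6; 0 0 0 0.7; 0 0 0 0.78; 0 0 0 0.806; 0 0 0 0.806'
python3 to.py 27 -58 150; python3 -c "
from cell import *;print(read_state()['joints'])"
```

```text
[-1.47406207e-01  3.84579958e-01  3.94291752e-02  1.22539800e+00
  2.84613337e-04  2.58948290e+00]
time_s: 3.5
ee_pos: [554.6, -87.1, 175.0]
tool_rot: [-3.052, 0.464, -0.009]
contact_force: [0.8, 0.4, -0.1]
grip_width: 0.0
t 3.5 rel 21.4 -189.0 z 175.0 turn 0.1 F [ 0.8  0.4 -0.1] grip 0.015954113754295823
shift cm [  1.87 -12.83   3.2 ]
[-0.30255665  0.35291589 -0.00742714  1.21315091  0.05431253  3.14062131]
```

The last joint hit its range, and my alignment was 90° off in convention. I'll turn back so that tool x = panel y and the 22 mm pad sides do the pushing.

```bash
python3 -m crank '0 0 0 -0.15; 0 0 0 -0.32; 0 0 0 -0.5; 0 0 0 -0.68; 0 0 0 -0.86; 0 0 0 -1.04; 0 0 0 -1.22; 0 0 0 -1.4; 0 0 0 -1.47; 0 0 0 -1.47'
sed -i 's/np.arctan2(-Y\[1\],-Y\[0\])/np.arctan2(X[1],X[0])/' to.py
python3 to.py 27 -52 150; python3 -c "
from cell import *;print(read_state()['joints'])"
```

```text
time_s: 4.75
ee_pos: [555.0, -86.0, 175.0]
tool_rot: [-2.589, -1.714, -0.063]
contact_force: [0.8, 0.1, 0.5]
grip_width: -0.2
t 4.75 rel 21.3 -188.0 z 175.0 turn 0.0 F [0.8 0.1 0.5] grip -0.20294914575009096
shift cm [13.44  0.6   3.22]
[-0.30057134  0.35324895 -0.00702266  1.21316133  0.05428411  1.67146823]
```

```bash
python3 -m crank '2 0.1 0.5 0; 4 0.2 1 0; 6 0.3 1.5 0; 8 0.4 2 0; 10 0.5 2.5 0; 12 0.6 3 0; 13.4 0.6 3.2 0; 13.4 0.6 3.2 0; 13.4 0.6 3.2 0; 13.4 0.6 3.2 0'
python3 to.py 27 -52 78; python3 - <<'E'
from h import *
import to
s=read_state();im,dp=capture("wrist");c=cam("wrist",s);print(Ro.from_rotvec(s["tool_rot"]).as_matrix().round(3))
P=lambda x,y,z:np.r_[to.C+x*to.X+y*to.Y,z]
for p in [(0,0,66),(19.5,-22.8,94),(-19.5,22.8,94),(0,-59,70),(0,57,70)]:
    u=proj(c,P(*p))[0];cv2.circle(im,tuple(int(a) for a in u),3,(255,0,0),1)
cv2.imwrite("pics/w1.png",cv2.resize(im[:,:,::-1],(800,600)))
E
```

```text
time_s: 6.0
ee_pos: [612.9, 34.8, 150.4]
tool_rot: [-2.591, -1.712, -0.062]
contact_force: [0.2, -0.3, -0.6]
grip_width: -0.1
t 6.0 rel 27.5 -54.1 z 150.4 turn -0.002 F [ 0.2 -0.3 -0.6] grip -0.10392466890465814
shift cm [-0.17  0.01  7.24]
[[ 0.392  0.92   0.014]
 [ 0.918 -0.392  0.052]
 [ 0.053 -0.008 -0.999]]
```

View pics/w1.png

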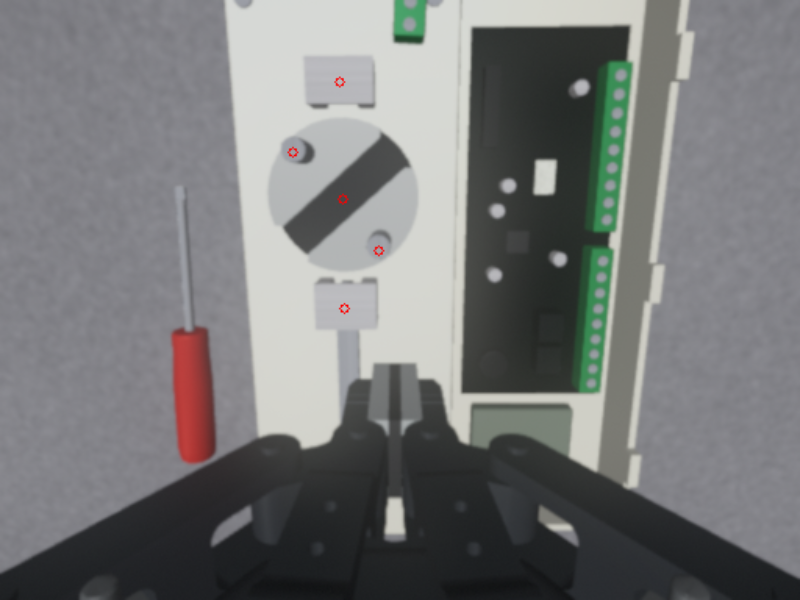

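The projected model points fall on the guide, keeper, disc and posts to within about 2–4 mm. I'll lower behind the post and push.

```bash
python3 -m crank '0 -0.1 1.2 0; 0 -0.1 2.4 0; 0 -0.1 3.6 0; 0 -0.1 4.8 0; 0 -0.1 6 0; 0 -0.1 7 0; 0 -0.1 7.2 0; 0 -0.1 7.2 0; 0 -0.1 7.2 0; 0 -0.1 7.2 0'; python3 to.py 26 -22 78
```

```text
time_s: 7.3
ee_pos: [613.5, 39.6, 78.8]
tool_rot: [-2.59, -1.713, -0.064]
contact_force: [-0.6, -0.3, 0.2]
grip_width: 0.1
t 7.3 rel 26.1 -49.4 z 78.8 turn -0.0 F [-0.6 -0.3  0.2] grip 0.11962888340153495
shift cm [ 2.74 -0.01  0.23]
```

```bash
python3 -m crank '0.4 0 0 0; 0.8 0 0.05 0; 1.1 0 0.05 0; 1.4 0 0.1 0; 1.7 0 0.1 0; 2.0 0 0.1 0; 2.3 0 0.15 0; 2.6 0 0.15 0; 2.8 0 0.15 0; 2.8 0 0.15 0'; python3 to.py 26 -15.5 78; python3 - <<'E'
from h import *
im,dp=capture("top");a=im[150:210,215:295,::-1]
s=read_state();im,dp=capture("wrist")
cv2.imwrite("pics/w2.png",np.hstack([cv2.resize(im[:,:,::-1],(400,300)),cv2.resize(a,(400,300),interpolation=cv2.INTER_CUBIC)]))
E
```

```text
time_s: 8.55
ee_pos: [624.1, 65.6, 78.3]
tool_rot: [-2.589, -1.713, -0.063]
contact_force: [0.0, 0.2, -0.1]
grip_width: 0.1
t 8.55 rel 25.7 -21.4 z 78.3 turn -0.0 F [ 0.   0.2 -0.1] grip 0.08136842185503267
shift cm [0.59 0.03 0.06]
```

View pics/w2.png

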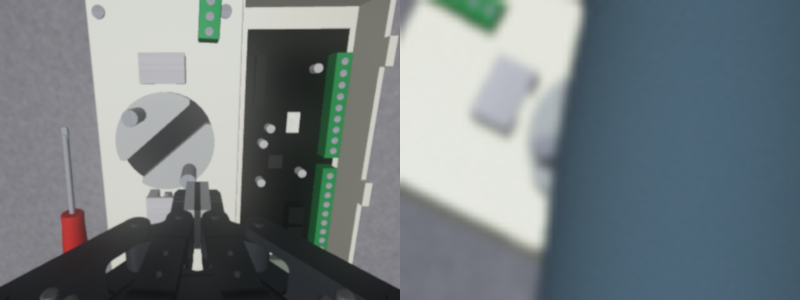

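The slot is still near its start angle and the post at (189,172) is only just in front of the fingertips. I'll keep pushing and measure the slot angle from the wrist picture.

```bash
cat > ang.py <<'E'
from h import *
import to
def ang(fn=None):
    s=read_state();im,dp=capture("wrist");c=cam("wrist",s)
    v,u=np.nonzero(dp>0);W=unproj(c,np.c_[u,v],dp[v,u]);d=W[:,:2]-to.C
    g=im[v,u].astype(int).max(1)
    # dark slot floor on the disc
    m=(np.hypot(d[:,0],d[:,1])<37)&(g<90)&(W[:,2]<62)&(W[:,2]>44)&(im[v,u].astype(int).min(1)>15)
    q=np.c_[d@to.X,d@to.Y][m]
    mask=np.zeros(dp.shape,np.uint8);mask[v[m],u[m]]=255
    if m.sum()>20:
        w,V=np.linalg.eigh(np.cov(q.T));a=V[:,1];print("slot n",m.sum(),"mean",q.mean(0).round(1),"angle from bar line (ccw)",np.arctan(-a[0]/a[1]).round(3),"sd",np.sqrt(w).round(1))
    for sgn in (-1,1):
        k=(np.hypot(d[:,0],d[:,1])<40)&(W[:,2]>88)&(W[:,2]<97)&(sgn*(d@to.X)<0)
        if k.sum()>5:print("high pts",k.sum(),np.c_[d@to.X,d@to.Y,W[:,2]][k].mean(0).round(1))
    if fn: cv2.imwrite(fn,np.hstack([cv2.resize(im[:,:,::-1],(400,300)),cv2.resize(cv2.merge([mask]*3),(400,300))]))
if __name__=="__main__":
    import sys;ang(*sys.argv[1:])
E
python3 -m crank '0.1 0 0 0; 0.2 0 0 0; 0.3 0 0 0; 0.4 0 0 0; 0.5 0 0 0; 0.6 0 0.05 0; 0.7 0 0.05 0; 0.8 0 0.05 0; 0.8 0 0.05 0; 0.8 0 0.05 0'; python3 to.py 26 -10 78;python3 ang.py pics/w3.png
```

```text
time_s: 9.9
ee_pos: [627.1, 72.8, 78.2]
tool_rot: [-2.59, -1.713, -0.062]
contact_force: [-0.5, -0.7, 0.1]
grip_width: -0.1
t 9.9 rel 25.7 -13.5 z 78.2 turn -0.001 F [-0.5 -0.7  0.1] grip -0.051140083935698535
shift cm [0.35 0.03 0.04]
slot n 2868 mean [0.1 1.3] angle from bar line (ccw) -0.856 sd [ 5.3 21.1]
high pts 46 [ 16.2 -16.7  92.3]
high pts 425 [-19.3  24.8  93.3]
```

View pics/w3.png

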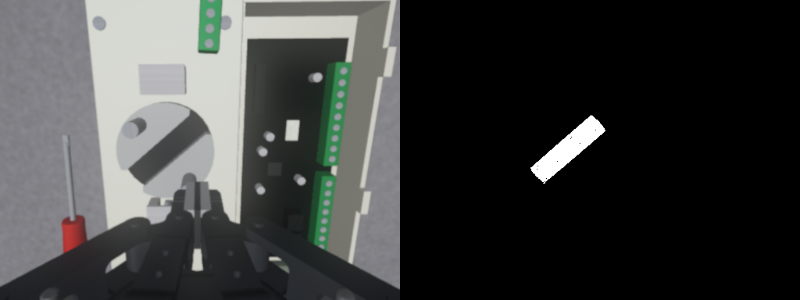

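The disc hasn't moved (slot still −0.86), although by the numbers the fingers should already overlap the post. I need a close look before pushing further.

```bash
python3 - <<'E'
from h import *
import to
s=read_state();im,dp=capture("wrist");c=cam("wrist",s)
R=Ro.from_rotvec(s["tool_rot"]).as_matrix();p=np.array(s["ee_pos"])
print("tcp px",proj(c,p), "post2 px top/base",proj(c,[np.r_[to.C+20*to.X-21.5*to.Y,z] for z in (94,66)]))
K,d,Rc,t=c;print("cam pos rel",((-Rc.T@t)[:2]-to.C)@np.c_[to.X,to.Y],(-Rc.T@t)[2])
v,u=np.mgrid[205:300:6,230:280:6];W=unproj(c,np.c_[u.ravel(),v.ravel()],dp[v,u].ravel());r=np.c_[(W[:,:2]-to.C)@to.X,(W[:,:2]-to.C)@to.Y,W[:,2]]
for i in range(u.shape[0]): print(v[i,0],[tuple(int(q) for q in r[i*u.shape[1]+j]) for j in range(u.shape[1])])
a=im[190:290,190:320,::-1];cv2.imwrite("pics/w4.png",cv2.resize(a,(780,600),interpolation=cv2.INTER_CUBIC))
E
```

```text
tcp px [[251.87323292 224.18529079]] post2 px top/base [[241.5243143  246.90875382]
 [243.26718096 229.45115681]]
cam pos rel [27.18547717 51.22957039] 260.6437621230959
205 [(11, -4, 66), (15, -5, 65), (19, -5, 65), (23, -4, 65), (26, -4, 65), (30, -4, 66), (34, -4, 66), (38, -5, 64), (43, -9, 49)]
211 [(11, -9, 65), (15, -8, 66), (19, -9, 64), (23, -9, 65), (26, -9, 65), (30, -9, 64), (34, -8, 65), (39, -14, 49), (43, -14, 49)]
217 [(11, -13, 64), (15, -12, 66), (19, -13, 65), (23, -12, 66), (26, -13, 65), (30, -13, 65), (34, -13, 65), (39, -18, 50), (43, -17, 51)]
223 [(11, -17, 66), (15, -16, 66), (19, -15, 71), (23, -15, 69), (26, -17, 65), (30, -17, 65), (34, -16, 66), (39, -22, 49), (43, -22, 49)]
229 [(11, -21, 65), (16, -15, 80), (19, -15, 81), (23, -16, 78), (26, -21, 64), (30, -20, 66), (35, -27, 49), (39, -27, 49), (43, -27, 49)]
235 [(11, -25, 65), (16, -15, 89), (21, -3, 122), (24, -2, 123), (27, -2, 122), (29, -2, 122), (32, -2, 123), (39, -31, 49), (44, -31, 49)]
241 [(11, -30, 64), (16, -18, 93), (21, -3, 129), (24, -2, 130), (27, -3, 128), (29, -3, 128), (32, -3, 12
[... 597 characters left out ...]
 [(18, -2, 158), (20, -2, 158), (22, -3, 156), (24, -5, 152), (27, -6, 151), (29, -5, 152), (31, -3, 156), (33, -2, 158), (35, -1, 159)]
277 [(18, -2, 162), (20, -3, 160), (22, -3, 160), (24, -8, 151), (27, -8, 151), (29, -4, 159), (31, -3, 159), (33, -3, 161), (35, -2, 161)]
283 [(19, -3, 164), (21, -3, 164), (23, -4, 164), (24, -9, 155), (27, -10, 152), (29, -3, 164), (31, -4, 163), (33, -4, 163), (35, -4, 163)]
289 [(19, -4, 167), (21, -4, 167), (23, -4, 167), (25, -9, 158), (27, -13, 152), (29, -5, 165), (31, -4, 166), (33, -4, 167), (35, -4, 166)]
295 [(19, -4, 170), (21, -4, 170), (23, -4, 170), (25, -10, 159), (27, -15, 152), (29, -7, 164), (30, -4, 170), (32, -4, 171), (34, -4, 170)]
```

View pics/w4.png

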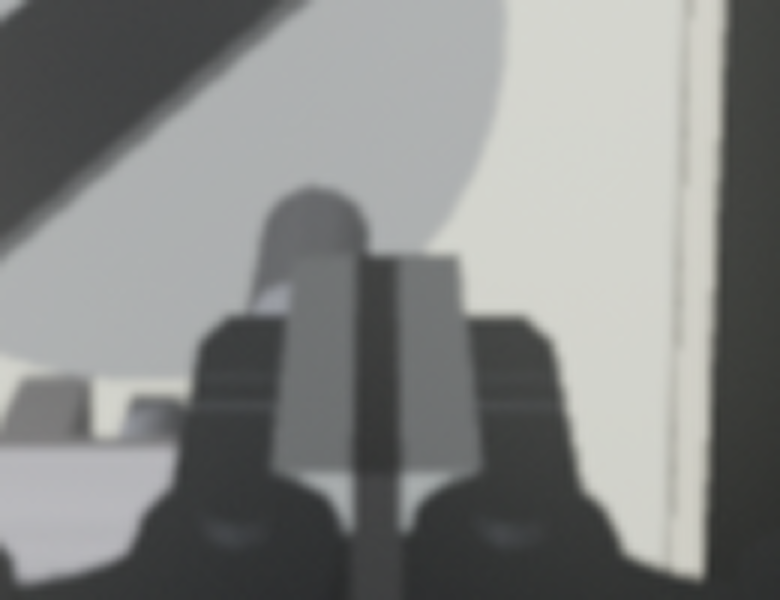

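The wrist depth shows the pads ending at z ≈ 120 mm, about 40 mm above the reported TCP (78 mm). That would explain passing over the post without contact. I'll back off behind the post and check the tip height independently with the scene camera.

```bash
python3 -m crank '-0.5 0 0 0; -1 0 -0.05 0; -1.5 0 -0.1 0; -2 0 -0.1 0; -2.5 0 -0.15 0; -3 0 -0.15 0; -3.5 0 -0.2 0; -3.8 0 -0.2 0; -3.8 0 -0.2 0; -3.8 0 -0.2 0'; python3 to.py 26 -52 78; python3 - <<'E'
from h import *
import to
im,dp=capture("scene");c=cam("scene");p=np.array(read_state()["ee_pos"])
print("tcp px",proj(c,p))
v,u=np.nonzero(dp>0);W=unproj(c,np.c_[u,v],dp[v,u]);d=np.c_[(W[:,:2]-p[:2])@to.X,(W[:,:2]-p[:2])@to.Y]
for lo in range(72,180,6):
    m=(abs(d[:,0])<22)&(abs(d[:,1])<22)&(W[:,2]>=lo)&(W[:,2]<lo+6)
    if m.sum():print(lo,m.sum(),d[m].min(0).round(),d[m].max(0).round())
x,y=proj(c,p)[0].astype(int);cv2.imwrite("pics/s2.png",cv2.resize(im[y-75:y+45,x-80:x+80,::-1],(800,600),interpolation=cv2.INTER_CUBIC))
E
```

```text
time_s: 11.25
ee_pos: [612.3, 37.9, 78.1]
tool_rot: [-2.589, -1.713, -0.063]
contact_force: [0.8, -0.2, -0.3]
grip_width: -0.1
t 11.25 rel 25.7 -51.5 z 78.1 turn -0.0 F [ 0.8 -0.2 -0.3] grip -0.14649115452602304
shift cm [-0.05  0.03  0.01]
tcp px [[237.58369511 184.48243241]]
114 13 [-8. -8.] [7. 9.]
120 27 [-7. -7.] [14. 10.]
126 34 [-14.  -6.] [15.  9.]
132 35 [-14. -11.] [14.  9.]
138 40 [-15.  -9.] [14.  9.]
144 31 [-12.  -8.] [14.  9.]
150 18 [-11.  -0.] [14.  8.]
156 32 [-13. -15.] [15.  9.]
162 46 [-21. -13.] [19. 10.]
168 42 [-22. -14.] [21.  9.]
174 27 [ -9. -17.] [17. 11.]
```

View pics/s2.png

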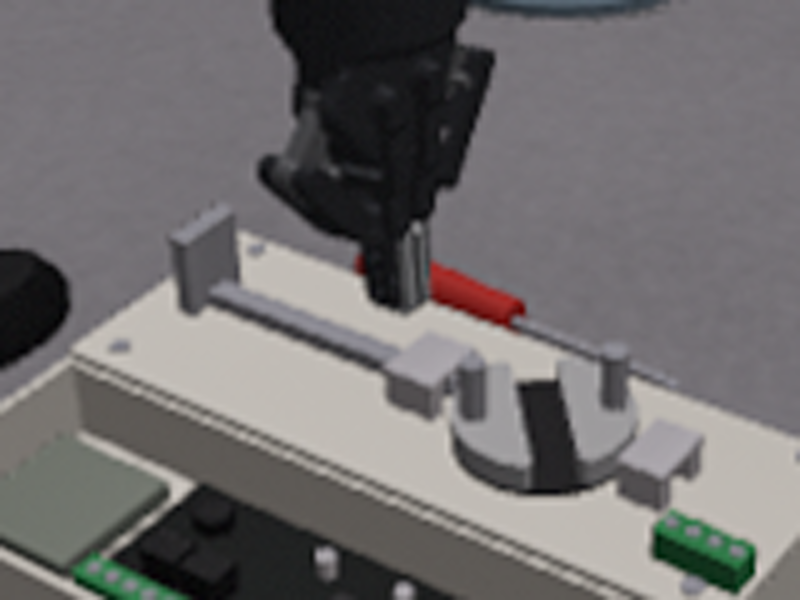

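Confirmed in the scene view: the tips are at z ≈ 116, well above the posts, so the true tips sit about 38 mm above the reported TCP. I'll lower by 36 mm to bring the tips to about 80 mm.

```bash
python3 -m crank '0 0 0.5 0; 0 0 1 0; 0 0 1.5 0; 0 0 2 0; 0 0 2.5 0; 0 0 2.8 0; 0 0 3.1 0; 0 0 3.4 0; 0 0 3.6 0; 0 0 3.6 0'; python3 to.py 26 -20 41; python3 - <<'E'
from h import *
import to
im,dp=capture("scene");c=cam("scene");p=np.array(read_state()["ee_pos"])
v,u=np.nonzero(dp>0);W=unproj(c,np.c_[u,v],dp[v,u]);d=np.c_[(W[:,:2]-p[:2])@to.X,(W[:,:2]-p[:2])@to.Y]
for lo in range(73,100,3):
    m=(abs(d[:,0])<18)&(abs(d[:,1])<15)&(W[:,2]>=lo)&(W[:,2]<lo+3)
    if m.sum():print(lo,m.sum(),d[m].min(0).round(),d[m].max(0).round())
E
```

```text
time_s: 12.55
ee_pos: [612.6, 39.7, 42.1]
tool_rot: [-2.589, -1.713, -0.062]
contact_force: [-0.5, 0.1, 0.4]
grip_width: 0.1
t 12.55 rel 25.3 -49.7 z 42.1 turn -0.0 F [-0.5  0.1  0.4] grip 0.0716450949515957
shift cm [2.96 0.07 0.26]
76 3 [ 6. -7.] [6. 1.]
79 2 [6. 5.] [8. 6.]
82 9 [-5.  2.] [10.  9.]
85 14 [ -6. -10.] [12. 11.]
88 15 [-7. -7.] [14. 10.]
91 18 [-8. -9.] [13. 10.]
94 14 [-9. -9.] [13.  9.]
97 18 [-14.  -9.] [14.  9.]
```

```bash
python3 -m crank '0.4 0 0 0; 0.8 0.05 0.05 0; 1.1 0.05 0.05 0; 1.4 0.05 0.1 0; 1.6 0.05 0.1 0; 1.8 0.05 0.1 0; 2.0 0.05 0.1 0; 2.2 0.05 0.1 0; 2.4 0.05 0.15 0; 2.4 0.05 0.15 0'; python3 to.py 26 -15 41; python3 ang.py
```

```text
time_s: 13.85
ee_pos: [626.9, 54.7, 42.7]
tool_rot: [-2.605, -1.715, -0.06]
contact_force: [6.9, -15.0, -3.4]
grip_width: -0.2
t 13.85 rel 32.5 -30.3 z 42.7 turn -0.005 F [  6.9 -15.   -3.4] grip -0.23708048961107792
shift cm [ 1.52 -0.66  0.24]
slot n 4730 mean [-0.7  2.3] angle from bar line (ccw) -0.579 sd [ 5.8 21. ]
high pts 873 [ 25.5 -16.2  93.1]
high pts 777 [-24.5  18.4  93.2]
```

The disc turned to −0.58, but the post caught the pad's left corner and deflected the tool 7 mm sideways. I'll back off and re-engage centred on the post.

```bash
python3 -m crank '-0.5 0 0 0; -1 0 0 0; -1.5 0 0 0; -1.5 0 0 0; -1.5 -0.2 0 0; -1.5 -0.2 0 0; -1.5 -0.2 0 0; -1.5 -0.2 0 0; -1.5 -0.2 0 0; -1.5 -0.2 0 0'; python3 to.py 24.5 -30 41; python3 ang.py
```

```text
time_s: 15.15
ee_pos: [615.0, 48.6, 41.2]
tool_rot: [-2.59, -1.713, -0.062]
contact_force: [-0.1, -0.7, 0.9]
grip_width: -0.0
t 15.15 rel 23.9 -40.6 z 41.2 turn -0.0 F [-0.1 -0.7  0.9] grip -0.049903118828005834
shift cm [1.05 0.06 0.08]
slot n 4996 mean [-0.7  2.4] angle from bar line (ccw) -0.579 sd [ 5.8 21. ]
high pts 926 [ 22.7 -19.9  93.2]
high pts 790 [-24.6  18.3  93.3]
```

```bash
python3 -m crank '0.4 0.05 0 0; 0.7 0.1 0.05 0; 0.9 0.15 0.05 0; 1.05 0.2 0.05 0; 1.2 0.25 0.05 0; 1.35 0.3 0.05 0; 1.5 0.3 0.1 0; 1.65 0.3 0.1 0; 1.8 0.3 0.1 0; 1.8 0.3 0.1 0'; python3 to.py 27 -15 41; python3 ang.py
```

```text
time_s: 16.45
ee_pos: [625.3, 63.8, 41.4]
tool_rot: [-2.59, -1.713, -0.063]
contact_force: [0.8, -3.7, 0.3]
grip_width: -0.0
t 16.45 rel 27.5 -22.5 z 41.4 turn -0.001 F [ 0.8 -3.7  0.3] grip -0.036176244078666264
shift cm [ 0.75 -0.05  0.08]
slot n 4617 mean [-1.5  2.2] angle from bar line (ccw) -0.261 sd [ 5.7 21. ]
high pts 987 [27.2 -8.7 93.2]
high pts 736 [-28.3  10.1  93.1]
```

```bash
python3 -m crank '0.15 0 0 0; 0.3 0 0 0; 0.4 0 0 0; 0.5 0 0.05 0; 0.6 0 0.05 0; 0.7 0 0.05 0; 0.77 0 0.05 0; 0.77 0 0.05 0; 0.77 0 0.05 0; 0.77 0 0.05 0'; python3 ang.py; python3 to.py 27 -60 41
```

```text
time_s: 17.75
ee_pos: [627.6, 71.4, 41.0]
tool_rot: [-2.589, -1.713, -0.062]
contact_force: [-0.4, -2.3, 0.9]
grip_width: -0.1
slot n 4447 mean [-2.3  1.8] angle from bar line (ccw) 0.006 sd [ 5.6 21. ]
high pts 1062 [28.2 -1.2 93.2]
high pts 694 [-29.5   2.4  93. ]
t 17.8 rel 26.7 -14.7 z 41.0 turn -0.0 F [-0.8 -2.4  0.3] grip -0.07222920911369934
shift cm [-4.52  0.03 -0.25]
```

The slot is in line (0.006 rad). Now I'll retreat, rise, and pass back over the tab.

```bash
python3 -m crank '-0.8 0 0 0; -1.6 0 -0.3 0; -2.4 0 -2 0; -3.2 0 -4 0; -5 -0.5 -5.5 0; -9 -1 -5.8 0; -13 -1.6 -6 0; -17 -2.2 -6.3 0; -19.8 -2.6 -6.3 0; -19.8 -2.6 -6.3 0'; python3 to.py 0 -215 36; python3 - <<'E'
from h import *
import to
im,dp=capture("scene");c=cam("scene")
v,u=np.nonzero(dp>0);W=unproj(c,np.c_[u,v],dp[v,u]);d=np.c_[(W[:,:2]-to.C)@to.X,(W[:,:2]-to.C)@to.Y]
m=(abs(d[:,0])<40)&(d[:,1]<-150)&(d[:,1]>-235)&(W[:,2]>76)&(W[:,2]<130)
q=np.c_[d,W[:,2]][m]
for lo in range(76,130,6):
    k=q[(q[:,2]>=lo)&(q[:,2]<lo+6)]
    for nm,g in (("tab",k[k[:,1]>-196]),("hand",k[k[:,1]<=-196])):
        if len(g):print(lo,nm,len(g),g.min(0).round(),g.max(0).round())
E
```

```text
time_s: 19.05
ee_pos: [524.1, -105.7, 94.2]
tool_rot: [-2.593, -1.708, -0.062]
contact_force: [-0.5, 0.4, -0.6]
grip_width: -0.1
t 19.05 rel 0.5 -218.2 z 94.2 turn -0.004 F [-0.5  0.4 -0.6] grip -0.09432787579320012
shift cm [ 0.01 -0.01  5.83]
76 tab 31 [ -18. -191.   76.] [  19. -179.   82.]
82 tab 32 [ -17. -189.   82.] [  19. -179.   88.]
88 tab 30 [ -18. -191.   88.] [  19. -179.   94.]
94 tab 46 [ -19. -191.   94.] [  17. -179.  100.]
```

```bash
python3 -m crank '0 0 1 0; 0 0 2 0; 0 0 3 0; 0 0 4 0; 0 0 4.8 0; 0 0 5.4 0; 0 0 5.8 0; 0 0 5.8 0; 0.3 0 5.8 0; 0.6 0 5.8 0'; python3 to.py 0 -88 36
```

```text
time_s: 20.35
ee_pos: [529.1, -95.3, 36.3]
tool_rot: [-2.59, -1.713, -0.063]
contact_force: [0.5, 0.1, -0.4]
grip_width: -0.0
t 20.35 rel 1.1 -206.6 z 36.3 turn -0.001 F [ 0.5  0.1 -0.4] grip -0.022658970122703858
shift cm [11.84 -0.12  0.67]
```

```bash
python3 -m crank '0.6 0 0.05 0; 1.2 0 0.05 0; 1.9 0 0.1 0; 2.6 0 0.15 0; 3.3 0 0.15 0; 4.0 0 0.2 0; 4.7 0 0.25 0; 5.4 0 0.3 0; 6.0 0 0.3 0; 6.2 0 0.35 0'; python3 to.py 0 -88 36; python3 ang.py
```

```text
time_s: 21.6
ee_pos: [553.2, -37.7, 35.9]
tool_rot: [-2.589, -1.713, -0.063]
contact_force: [-0.7, -2.6, 2.3]
grip_width: -0.0
t 21.6 rel 0.8 -144.2 z 35.9 turn 0.0 F [-0.7 -2.6  2.3] grip -0.04526301726513886
shift cm [ 5.61 -0.08  0.29]
slot n 376 mean [ -0.2 -32.1] angle from bar line (ccw) 1.549 sd [2.5 9.1]
```

```bash
python3 -m crank '0.6 0 0.05 0; 1.2 0 0.05 0; 1.8 0 0.1 0; 2.4 0 0.15 0; 3.0 0 0.15 0; 3.6 0 0.2 0; 4.2 0 0.25 0; 4.6 0 0.25 0; 5.0 0 0.3 0; 5.0 0 0.3 0'; python3 to.py 0 -88 36
```

```text
time_s: 22.9
ee_pos: [572.8, 8.6, 35.5]
tool_rot: [-2.588, -1.713, -0.064]
contact_force: [0.3, -0.5, 0.3]
grip_width: 0.1
t 22.9 rel 0.7 -93.9 z 35.5 turn 0.0 F [ 0.3 -0.5  0.3] grip 0.10132266864748887
shift cm [ 0.59 -0.07 -0.02]
```

```bash
python3 -m crank '0.1 0 0 0; 0.25 0 0 0; 0.4 0 0 0; 0.55 0 0.05 0; 0.7 0 0.05 0; 0.8 0 0.05 0; 0.9 0 0.05 0; 1.0 0 0.05 0; 1.1 0 0.05 0; 1.2 0 0.05 0'; python3 to.py 0 -88 36
```

```text
time_s: 24.15
ee_pos: [573.9, 11.2, 35.5]
tool_rot: [-2.602, -1.713, -0.041]
contact_force: [-11.3, -22.3, 9.1]
grip_width: 0.1
t 24.15 rel 0.7 -91.0 z 35.5 turn -0.005 F [-11.3 -22.3   9.1] grip 0.11872509642105154
shift cm [ 0.3  -0.07 -0.03]
```

25 N at a firm stop, at the expected place. I'll back off, rise and verify.

```bash
python3 -m crank '-1 0 0 0; -2.5 0 0 0; -4 0 0 0; -4.5 0 -1.5 0; -4.5 0 -3.5 0; -5 0 -5.5 0; -6 0 -7.5 0; -8 0 -9.5 0; -8 0 -10 0; -8 0 -10 0'; python3 to.py 0 -88 36; python3 ang.py pics/w5.png; python3 - <<'E'
from h import *
import to
for n in ("scene",):
    im,dp=capture(n);c=cam(n)
    v,u=np.nonzero(dp>0);W=unproj(c,np.c_[u,v],dp[v,u]);d=np.c_[(W[:,:2]-to.C)@to.X,(W[:,:2]-to.C)@to.Y]
    m=(abs(d[:,0])<22)&(d[:,1]<-50)&(d[:,1]>-105)&(W[:,2]>76)&(W[:,2]<99)
    print("tab",m.sum(),d[m].min(0).round(1),d[m].max(0).round(1),"was y -191..-179")
    for k in ["screwdriver","call_point","mouse","terminal_plug"]:
        for s in silhouettes(k,n)[:1]:
            p=s["pixels"]&(dp>0);v,u=np.nonzero(p);print(k,round(s["p"],2),np.median(unproj(c,np.c_[u,v],dp[v,u]),0).round())
E
```

```text
time_s: 25.4
ee_pos: [545.3, -59.6, 131.9]
tool_rot: [-2.59, -1.713, -0.065]
contact_force: [0.7, -0.9, -0.4]
grip_width: -0.0
t 25.4 rel 2.0 -167.4 z 131.9 turn -0.0 F [ 0.7 -0.9 -0.4] grip -0.002452908564327941
shift cm [ 7.4  -0.14 10.01]
slot n 196 mean [  0.5 -28.8] angle from bar line (ccw) 1.557 sd [4.8 8.7]
tab 137 [-19.7 -82.8] [ 18.  -69.7] was y -191..-179
screwdriver 0.63 [462.  29.  21.]
call_point 0.81 [739. 283.  20.]
mouse 0.78 [ 534. -200.   23.]
terminal_plug 0.65 [682. 173.  64.]
```

View pics/w5.png

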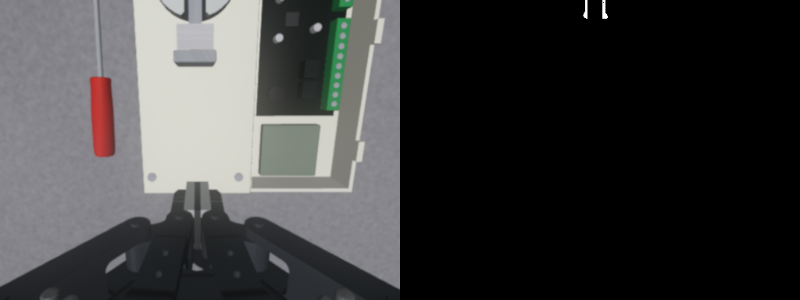

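```bash
python3 -c "
from cell import *;print(job_done())"
```

```text
the job is handed in; nothing more can be done
None
```

The battery cover is bolted, and I handed the job in at about 25.5 s with the hand clear; the interface reported no verdict.

**Disc:** I turned it about 0.86 rad by one post, and the wrist camera then read the slot 0.006 rad from the bar's line, with the bar still drawn back. That was before the bar went in. I could not measure the slot angle again afterwards, because the bar filled it. My angle routine only returned meaningless values of about 1.55 rad, and the last picture shows the bar lying straight in the slot.

**Bar:** I pushed the tab until it met a firm stop at about 25 N. The camera put its movement at about 109 mm from where it started (given as within 6 mm of 0). The tab front now sits against the guide, where the end stop should be.

**Loose things:** The mouse, call-point and terminal plug measure within about 1 mm of where they were. The screwdriver's reading differs by about 11 mm, probably because the network outlined a different part of it; the hand never went near it.

**What disagreed or went wrong:**
- **Finger height:** the shut fingertips are about 38 mm higher than the reported TCP says, so the first push passed over the post. Depth from the wrist and scene cameras confirmed this, and I lowered the hand to suit.
- **Wrist joint limit:** an early turn ran the last joint to its range (3.1406 of 3.14), so I turned back and pushed with the pad sides, the tool tilted about 3°.
- **Post contact:** the next push caught the post on a pad corner, with about 17 N, so I backed off and centred the fingers before finishing.

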